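# Clip a relay module onto a mounting rail

### The arm

A 6-joint arm with a two-finger parallel gripper is mounted at the origin on a cart in front of the work surface, level with it; the furniture and walls round the work are solid. World frame = base frame: x ahead of the robot, y to its left, z up, the work surface at z = 0. Lengths are in m, angles in rad, forces in N, time in s.
With the tool pointing down it reaches from about 0.3 to 1 m from the base axis. Payload 5.1 kg.
Tool frame: the origin (TCP) lies at the very end of the fingers, on their centre line; the grasp point (between the pads) lies 19 mm behind it (manip.hold_point_z is the z of the grasp point in the tool frame, in m); z points along the fingers, x is the direction in which the jaws open and shut, and the axes are right-handed (so a half turn about z gives the same grasp; the last joint's range is limited). The gripper opens to 95 mm and grips with 3 to 60 N. Pads are 20 mm wide; open, the fingers measure 119 mm over their backs; the gripper's body (75 mm by 180 mm) begins 59 mm behind the grasp point.
Start: joints at [-1.325, 0.124, 1.65, -0, 1.367, -0.083], TCP at [0.21, -0.615, 0.215] pointing down, gripper open.
Joint ranges: [-2.61, 2.61], [-1.02, 2.33], [0.03, 2.71], [-1.35, 4.49], [0.32, 2.68], [-2.91, 2.91]. Speed limits (rad/s): [2.57, 2.57, 3.14, 3.14, 3.14, 3.14].

### API

Orientations are given as a unit quaternion [x, y, z, w].
In Python, from bench import manip, read_camera gives the robot as it stands. The module is installed in compiled form; this text tells all that it offers. Calls block until the motion is done:
- manip.movep(position, orientation): joint-space move of the TCP to a pose.
- manip.movel(position, ori=None, vel=0.15, until_force=None): straight line of the TCP; ori=None keeps the orientation; vel is the mean speed in m/s. With until_force (N) it stops when the force on the tool has changed by that much, and returns True; else False.
- manip.move_j(angles): joint-space move.
- manip.gripper_open() and manip.clamp(grip_force=None): open the fingers fully, or close them until they stop; grip_force is the grip in N (None keeps the last).
- manip.hold(seconds).
- manip.inverse_kinematics(position, orientation): joint angles nearest the present ones, or None.
- read_camera(name): name is "side" or "top"; returns a dict with "img" (420x560x3 uint8, blue, green, red), "K" (3x3 intrinsics, pixels), "origin" and "attitude" of the camera in the world. Camera axes: x right, y down, z forward; pixel columns grow to the right and rows downward; lengths in m; the calibration is good to about 2 mm. A picture is of the moment at which its call begins. There is no depth.
A pose or a line that the arm cannot do raises manip.MotionError and nothing moves.
- manip.finish_job(): hands the job in, once; it reports no verdict.
Readings, each from a call of its own:
- manip.get_t(): time.
- manip.get_joint_pos(): joint angles.
- manip.get_joint_vel(): joint speeds.
- manip.get_joint_torque(): joint torques, N m.
- manip.get_eef_pos(): TCP position.
- manip.get_tool_rot(): TCP orientation.
- manip.get_force(): force on the tool from outside, world axes, zero at the start.
- manip.get_ft_torque(): the same for the moment, N m.
- manip.get_width(): opening from 0.0 (shut) to 1.0 (fully open).
Only numpy, scipy, OpenCV 4.12 (cv2) and the standard library are available. Lean on these libraries where they do the work, as an engineer would, in place of code of your own. Each camera call takes 0.05 s, during which the arm holds its last target.

### The job

Clip the loose relay module onto the mounting rail in the free stretch between the power supply and the terminal blocks, with its release tab on the same side as the power supply's tab and at least a centimetre of air to each neighbour. Its rigid claw has to go under the rail's near edge, then the other side is pushed down until the spring foot snaps home under the far edge: push no harder than the snap needs, and stop when it has clicked. Leave the module sitting flat and let go of it; leave the screwdriver, the tape and the marker where they are.

Things in the scene. Friction and masses are not known exactly. Their poses are not given: they have to be found in the camera images.
- relay_module: Loose grey relay module, 0.17 kg, 90 mm long (x), 36 wide (y), 60 high, standing upright on its skirts. Origin: centre of the underside, z up through its front. Grip across y the nose: x -21 to 21, z 40 to 60 mm, flat sides. Shoulders with screws at z 40 out to x -45 and 45. Underside cut-out for the rail: x -18.3 to 22, seat at z 9.5. Near skirt x -31 to -18.3, far skirt x 22 to 34, z 0 to 9.5.
- claw_tip (a point): Tip of the module's rigid claw, at x -14, z 5 mm of the module: a toe as wide as the module, from the near skirt (x -18.3) towards +x, top at z 5.7 at its root, bottom at z 1.5. The slot between toe and seat is 3.8 mm high and takes the rail's near edge, 2.3 mm thick, from the side only: the module does not go on straight from above.
- foot_tab (a point): Release tab of the module's black spring foot, a tongue 14 mm wide sticking out of its +x end to x 52; the point is at x 49, z 5.6 mm. The foot's nose under the module reaches in to x 14.7, with a catch on top at z 6 and a slope below back to x 18.1, z 0.7; it rides over the rail's far edge and snaps under it.
- spring_foot (a joint): Travel of the foot in m along the module's +x, 0 to 0.006: 0 at rest, also when snapped home; about 0.003 while passing over the rail's edge. Spring 6.75 N at 0, plus 1500 N/m, so the push down on the far shoulder rises to 8 to 16 N, then drops suddenly as it snaps flat.
- far_shoulder (a point): Top of the module's shoulder at its +x end, x 33, z 40 mm of the module, free from x 22 (the nose's wall) to 43: the place to push down. Hook the claw in with the +x end raised 15 to 18 degrees; with the foot then resting on the far edge the module stays by itself, about 11 degrees up. Pushed down it swings about the near edge, so this point also moves 6 mm along +x.
- panel: Mounting plate lying fixed on the bench: 2.5 mm thick, x -75 to 99, y -160 to 160 mm. Origin: on the bench under the rail's middle; y along the rail, x across it to the far side (at yaw 0 away from the robot), z up. A slotted duct 40 mm high stands at x 67 to 93. A module clipped on has its origin at x 0 (1 mm play), z 8 mm here, axes parallel to these.
- rail_top (a point): Middle of the steel top-hat rail's open top, z 17.5 mm of the plate. The rail runs along y, 145 mm either way; its edges are at x -17.5 (near) and 17.5 mm (far), flanges 2.3 mm thick (plate z 15.2 to 17.5) standing out 5 mm from upright walls at x -12.5 and 12.5.
- power_supply: Power supply fixed on the rail's +y part: outline like the relay module's, 90 mm long, 60 high, but 54 wide (y -27 to 27), with vent slots across its front and a release tab at +x. Origin: centre of its underside, axes parallel to the plate's.
- terminal_blocks: Five narrow terminal blocks and an end clamp fixed on the rail's -y part: together 58 mm long, 44 high, 39 wide (y -19.5 to 19.5). Origin: centre of the underside, axes parallel to the plate's. The free stretch from here to the power supply is 130 to 177 mm long.
- screwdriver: Loose screwdriver, 153x19x20 mm, lying between the plate and the round vacuum pot on the right (280 mm tall, x 0.43 to 0.65, y -0.73 to -0.51 m of the bench; keep the arm over or clear of it); bystander. Origin: middle of its length on the bench, x along it.
- tape_roll: Loose roll of tape, 64 mm across, 18 high, lying flat behind the relay module; bystander. Origin: centre of its underside.
- marker: Loose marker pen, 137x17x17 mm, lying to the left of the relay module; bystander. Origin: middle of its length on the bench, x along it.
Mind the look-alikes: they are no part of the job. What is shaped like the relay_module but green or red is not meant.

How it is judged:
At the end, for the whole second after the job is handed in: Module flat on the rail (origin within 3 mm across the rail and 1.5 mm in height of its place, tilt under 0.05, turn under 0.06 rad), release tab to the far side, spring foot back at rest (under 1.2 mm), at least 8 mm of air to both neighbours, at rest and released (z of relay_module in the frame of panel between 0.0065 and 0.0095 m and x of relay_module in the frame of panel between -0.003 and 0.003 m and angle between the z axis of relay_module and the z axis of panel, either way round below 0.05 rad and angle between the y axis of relay_module and the y axis of panel, either way round below 0.06 rad and x of foot_tab in the frame of panel above 0.03 m and z of foot_tab in the frame of panel above 0 m and value of joint spring_foot below 0.0012 m and y of relay_module in the frame of power_supply below -0.053 m and y of relay_module in the frame of terminal_blocks above 0.0455 m and linear speed of relay_module below 0.01 m/s); the robot touches nothing.
It fails at once if the module is forced: leaned on or hammered, with more than 120 N between it and the rail (a push of some 50 N) (contact force between relay_module and panel above 120 N).
It fails at once if the screwdriver, the tape roll or the marker is shifted by more than 3 cm (distance of any of screwdriver, tape_roll, marker from where it was at the start of the episode above 0.03 m).
It also fails if it takes over 54 s, if anything falls off the work surface, if the arm or the gripper's body presses on something with over 40 N, if the wrist force passes 120 N, or if a joint passes its speed limit or range.

## Working session

There is one attempt and no reset: what is moved stays moved. The work goes in short steps, each a Python script; the robot and the scene stay as the last script left them, time stands still between calls to the robot, and variables do not carry over. Pictures are saved under pics/ and viewed, and the job is handed in when it is done.

```bash
ls; mkdir -p pics; python3 - <<'E'
from bench import manip, read_camera
import cv2
for n in("side","top"):
    c=read_camera(n); cv2.imwrite(f"pics/{n}0.png",c["img"]); print(n,c["K"],c["origin"],c["attitude"])
print(manip.get_t(),manip.get_tool_rot(),manip.hold_point_z, manip.get_force())
E
```

```text
pics
side [[539.53811024   0.         283.20601301]
 [  0.         539.53811024 212.89675905]
 [  0.           0.           1.        ]] [0.01727462 0.49638186 1.4017045 ] [-0.39194764  0.88603118 -0.22417732  0.10521561]
top [[382.61962094   0.         274.76346695]
 [  0.         382.61962094 214.1567535 ]
 [  0.           0.           1.        ]] [0.46621184 0.02508524 1.17772002] [ 0.70985807 -0.70286932  0.03927478 -0.02310253]
0.1 [ 8.13302205e-01 -5.81840715e-01 -7.25748803e-04 -6.15091283e-04] -0.0188 [ 0.67879995  0.77372369 -0.22747644]
```

View pics/side0.png

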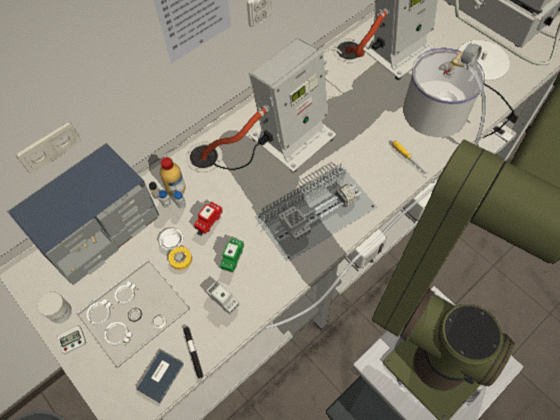

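View pics/top0.png

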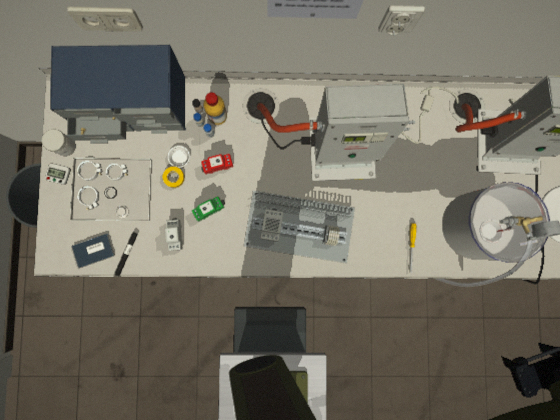

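The top view shows three module-shaped items: grey (173,235), green (208,208) and red (217,162). Grey fits the description, so I'll confirm it in an enlarged crop.

```bash
cat > h.py <<'E'
import numpy as np, cv2
from scipy.spatial.transform import Rotation as R
from bench import manip, read_camera
def cam(n): 
    c=read_camera(n); c["R"]=R.from_quat(c["attitude"]).as_matrix(); return c
def proj(c,P):
    p=(np.atleast_2d(P)-c["origin"])@c["R"]; u=p@c["K"].T; return u[:,:2]/u[:,2:]
def ray(c,uv,z):
    d=c["R"]@np.linalg.solve(c["K"],[uv[0],uv[1],1.]); o=np.array(c["origin"]); return o+d*(z-o[2])/d[2]
def crop(c,x0,y0,w,h,s,name):
    cv2.imwrite(name,cv2.resize(c["img"][y0:y0+h,x0:x0+w],None,fx=s,fy=s,interpolation=cv2.INTER_CUBIC))
E
python3 - <<'E'
from h import *
t=cam("top");s=cam("side")
crop(t,140,205,80,60,8,"pics/t_mod.png")
crop(s,190,260,80,60,8,"pics/s_mod.png")
crop(t,240,180,130,90,6,"pics/t_rail.png")
crop(s,250,155,130,100,6,"pics/s_rail.png")
E
```

```text
(no output)
```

View pics/t_mod.png

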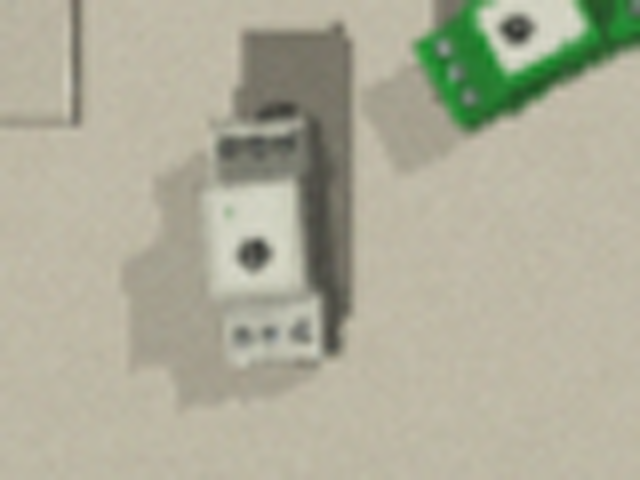

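View pics/s_mod.png

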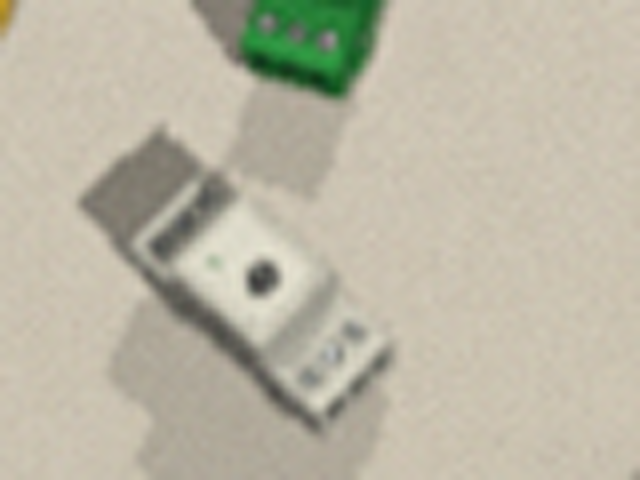

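View pics/t_rail.png

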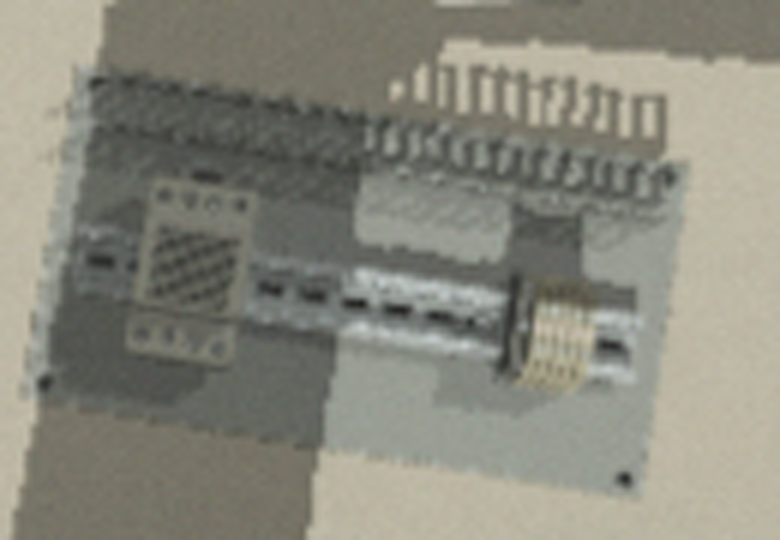

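View pics/s_rail.png

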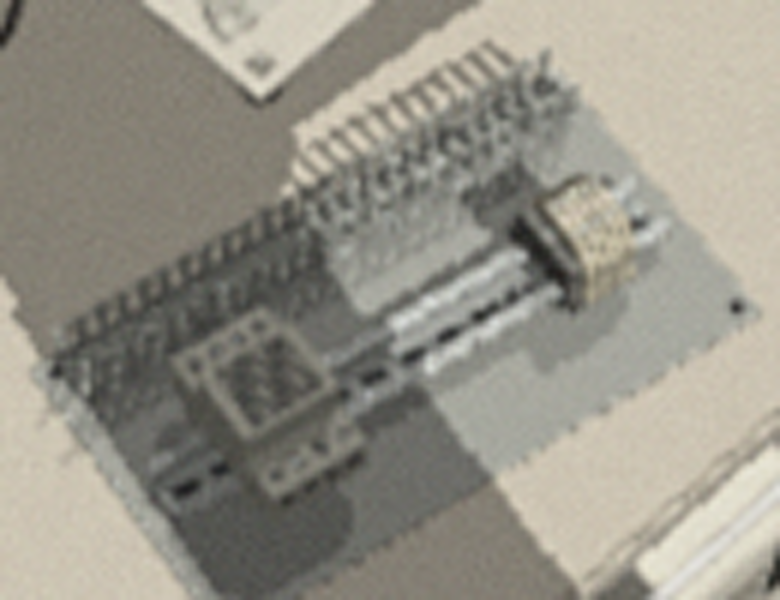

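The crop confirms grey: a light-grey body at top (140+255/8, 205+240/8), with the dark tab bump at its far (+x) end at crop (278,108). It already points far, like the power supply's tab. The power supply (vents) is left on the rail and the terminal blocks are right. Now I'll fit poses from corner rays.

```bash
cat > fit.py <<'E'
from h import *
from scipy.optimize import least_squares
def fit(obs,x0):
    # obs: list (cam, uv, P_local)
    def f(p):
        r=[]
        M=R.from_euler('z',p[2]).as_matrix()
        for c,uv,P in obs: r+=list(proj(c,M@np.array(P)+[p[0],p[1],0])[0]-uv)
        return np.array(r)
    s=least_squares(f,x0,loss='soft_l1'); return s.x,f(s.x).reshape(-1,2)
E
python3 - <<'E'
from fit import *
t=cam("top");s=cam("side")
T=lambda u,v,o,k:(o[0]+(u+.5)/k-.5,o[1]+(v+.5)/k-.5)
to=lambda u,v:T(u,v,(140,205),8); so=lambda u,v:T(u,v,(190,260),8)
m=.001
A=[(t,to(205,186),(21,18,60)),(t,to(298,182),(21,-18,60)),(t,to(306,297),(-21,-18,60)),(t,to(212,300),(-21,18,60)),
(t,to(212,122),(45,18,40)),(t,to(302,118),(45,-18,40)),(t,to(228,363),(-45,18,40)),(t,to(323,360),(-45,-18,40))]
B=[(s,so(390,350),(-45,-18,40)),(s,so(322,428),(-45,18,40)),(s,so(128,243),(45,18,40)),(s,so(207,168),(45,-18,40)),(s,so(172,265),(21,18,60)),(s,so(335,275),(-21,-18,60))]
sc=lambda L:[(c,u,np.array(P)*m) for c,u,P in L]
for L in(A,B,A+B):
    p,r=fit(sc(L),[.4,.34,0]); print("mod",p.round(4)); print(r.round(1).tolist())
po=lambda u,v:T(u,v,(240,180),6); qo=lambda u,v:T(u,v,(250,155),6)
A=[(t,po(30,397),(-75,160,2.5)),(t,po(641,495),(-75,-160,2.5)),(t,po(688,165),(99,-160,2.5)),
 (t,po(632,385),(-17.5,-145,17.5)),(t,po(640,290),(17.5,-145,17.5))]
B=[(s,qo(215,600),(-75,160,2.5)),(s,qo(762,312),(-75,-160,2.5)),(s,qo(550,55),(99,-160,2.5)),(s,qo(35,370),(99,160,2.5)),(s,qo(665,222),(-17.5,-145,17.5)),(s,qo(622,178),(17.5,-145,17.5))]
for L in(A,B,A+B):
    p,r=fit(sc(L),[.44,-.03,0]); print("panel",p.round(4)); print(r.round(1).tolist())
E
```

```text
mod [0.5026 0.2995 0.0925]
[[-0.5, 0.0], [0.3, -0.5], [0.2, -0.4], [-0.5, 0.2], [-0.1, 0.3], [0.9, -0.2], [-0.3, 0.6], [0.1, -0.1]]
mod [0.5016 0.297  0.0687]
[[0.4, -0.4], [-1.0, -0.7], [0.1, -0.0], [0.2, 0.2], [-0.3, 0.5], [0.3, 0.3]]
mod [0.5021 0.2982 0.0755]
[[0.1, 0.1], [0.9, -0.2], [0.5, -0.2], [-0.2, 0.3], [0.6, 0.4], [1.6, 0.1], [-0.1, 0.7], [0.3, 0.2], [-0.0, -0.4], [-1.4, -0.6], [-0.4, 0.2], [-0.4, 0.4], [-0.8, 0.7], [-0.2, 0.4]]
panel [ 0.5227 -0.0751 -0.1486]
[[-1.4, 0.0], [-0.0, 0.2], [0.0, -0.6], [0.3, -0.9], [0.6, 3.5]]
panel [ 0.526  -0.0789 -0.1589]
[[0.4, 5.6], [-0.6, -0.7], [0.2, 1.3], [-1.9, -1.4], [0.4, 0.2], [0.5, -0.8]]
panel [ 0.524  -0.0768 -0.1537]
[[-0.9, -0.7], [0.4, -0.0], [0.7, -0.7], [0.8, -1.1], [1.1, 3.3], [0.5, 6.7], [-0.7, -0.2], [-0.1, 1.9], [-2.0, -0.2], [0.2, 0.8], [0.3, -0.2]]
```

```bash
cat > ov.py <<'E'
from fit import *
def segs(p):
    M=R.from_euler('z',p[2]).as_matrix()
    W=lambda *P:M@(np.array(P)*.001)+[p[0],p[1],0]
    pl=[(-75,160,2.5),(-75,-160,2.5),(99,-160,2.5),(99,160,2.5)]
    S=[(W(*pl[i]),W(*pl[(i+1)%4])) for i in range(4)]
    S+=[(W(x,145,17.5),W(x,-145,17.5)) for x in(-17.5,17.5)]
    S+=[(W(x,y,40),W(x,y2,40)) for x in (67,93) for y,y2 in((-160,160),)]
    return S
def overlay(c,S,x0,y0,w,h,k,name):
    im=cv2.resize(c["img"][y0:y0+h,x0:x0+w],None,fx=k,fy=k,interpolation=cv2.INTER_CUBIC)
    for a,b in S:
        q=(proj(c,[a,b])-[x0,y0]+.5)*k-.5
        cv2.line(im,*[tuple(int(v) for v in z) for z in q.round()],(0,0,255),1)
    cv2.imwrite(name,im)
E
python3 - <<'E'
from ov import *
S=segs([.524,-.0768,-.1537])
overlay(cam("top"),S,240,180,130,90,6,"pics/ot1.png")
overlay(cam("side"),S,250,155,130,100,6,"pics/os1.png")
E
```

```text
(no output)
```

View pics/ot1.png

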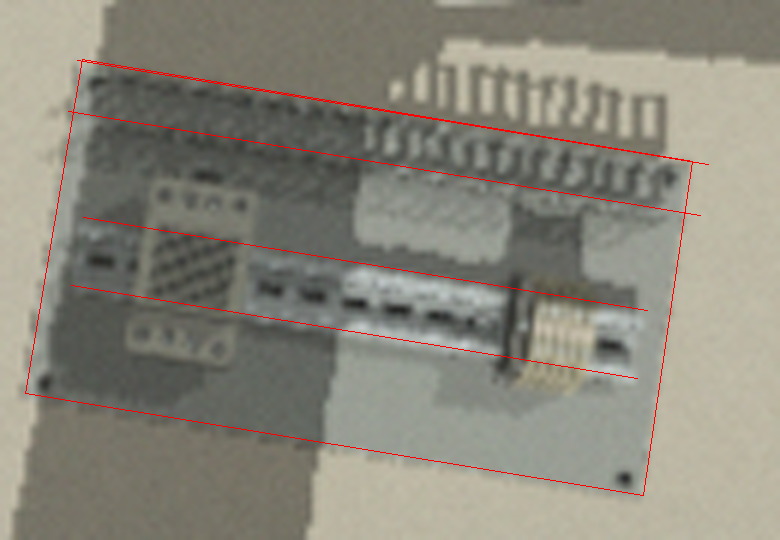

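View pics/os1.png

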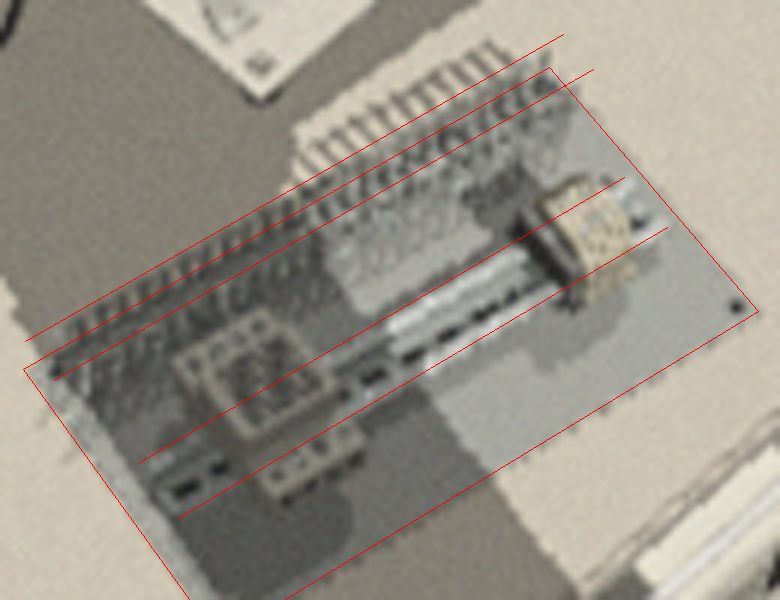

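The overlay sits about 1 px (3 mm) off on the rail in the top view, so I'll refine it with sub-pixel edge points along the rail edges and the plate's near and right edges.

```bash
cat > prof.py <<'E'
from ov import *
from scipy.ndimage import map_coordinates
def scan(c,p,seg,z,ax,half=6):
    # seg: (fixed, a, b) ; ax 0: edge at x=fixed along y a..b ; returns mean profile vs offset in mm
    g=cv2.cvtColor(c["img"],cv2.COLOR_BGR2GRAY).astype(float)
    M=R.from_euler('z',p[2]).as_matrix()
    off=np.arange(-12,12.01,.5); out=[]
    for t in np.linspace(seg[1],seg[2],40):
        P=[((seg[0]+o,t,z) if ax==0 else (t,seg[0]+o,z)) for o in off]
        W=(M@(np.array(P).T*.001)).T+[p[0],p[1],0]
        q=proj(c,W); out.append(map_coordinates(g,[q[:,1],q[:,0]],order=1))
    return off,np.array(out)
E
python3 - <<'E'
from prof import *
p=[.524,-.0768,-.1537]
for n in("top","side"):
    c=cam(n)
    for nm,seg,z,ax in(("near",(-75,-150,-20),2.5,0),("right",(-160,-60,40),2.5,1),("railN",(-17.5,-60,-10),17.5,0),("railF",(17.5,-60,-10),17.5,0)):
        off,o=scan(c,p,seg,z,ax)
        for k,h in enumerate((o[:20],o[20:])):
            print(n,nm,k,h.mean(0)[::2].round().astype(int).tolist())
E
```

```text
top near 0 [181, 181, 181, 181, 182, 181, 179, 176, 171, 167, 163, 159, 157, 154, 152, 150, 149, 147, 146, 145, 146, 148, 151, 153, 154]
top near 1 [182, 182, 182, 182, 182, 182, 179, 175, 170, 166, 163, 160, 157, 156, 155, 155, 155, 155, 155, 155, 155, 154, 154, 154, 155]
top right 0 [183, 183, 183, 183, 183, 183, 183, 183, 182, 182, 180, 177, 173, 168, 163, 160, 158, 157, 156, 155, 155, 155, 155, 156, 156]
top right 1 [183, 183, 183, 183, 183, 183, 183, 183, 183, 182, 180, 177, 172, 167, 162, 158, 156, 155, 155, 155, 155, 155, 155, 156, 157]
top railN 0 [140, 139, 138, 137, 135, 134, 133, 135, 140, 147, 155, 163, 170, 177, 182, 180, 168, 154, 141, 128, 116, 106, 99, 91, 84]
top railN 1 [151, 147, 143, 140, 137, 135, 136, 138, 143, 151, 158, 165, 171, 176, 178, 172, 163, 152, 141, 131, 123, 117, 109, 101, 94]
top railF 0 [154, 158, 166, 172, 177, 179, 179, 175, 165, 151, 137, 124, 114, 106, 101, 100, 100, 100, 101, 102, 106, 115, 125, 134, 141]
top railF 1 [152, 159, 168, 176, 180, 182, 182, 176, 164, 149, 134, 122, 111, 104, 101, 100, 100, 99, 99, 99, 101, 104, 109, 119, 130]
side 
[... 397 characters left out ...]
8, 168, 168]
side right 1 [197, 197, 197, 198, 198, 197, 196, 193, 190, 185, 180, 176, 172, 169, 168, 168, 168, 169, 170, 171, 172, 173, 173, 172, 171]
side railN 0 [140, 139, 139, 138, 138, 139, 141, 144, 149, 157, 167, 177, 186, 192, 192, 189, 180, 166, 147, 125, 104, 88, 81, 85, 96]
side railN 1 [142, 140, 139, 139, 138, 138, 139, 142, 148, 156, 166, 175, 183, 188, 189, 185, 177, 164, 147, 128, 110, 97, 91, 96, 108]
side railF 0 [155, 160, 168, 177, 186, 192, 194, 190, 181, 169, 154, 137, 123, 112, 108, 109, 114, 122, 132, 141, 151, 158, 163, 166, 167]
side railF 1 [159, 165, 172, 181, 189, 195, 197, 195, 188, 177, 162, 146, 131, 119, 112, 110, 113, 121, 131, 143, 153, 161, 166, 168, 169]
```

```bash
python3 - <<'E'
from h import *
t=cam("top");s=cam("side"); p=[.5219,-.0771,-.1537]
M=R.from_euler('z',p[2]).as_matrix()
def L(c,u,v,o,k,z):
    uv=(o[0]+(u+.5)/k-.5,o[1]+(v+.5)/k-.5); return ((M.T@(ray(c,uv,z)-[p[0],p[1],0]))*1000).round(1)
T=(240,180);S=(250,155)
print("PS top", L(t,232,367,T,6,.048),L(t,257,190,T,6,.048),L(t,127,350,T,6,.048),"side",L(s,280,500,S,6,.048),L(s,368,437,S,6,.048))
print("TB top",L(t,512,275,T,6,.052),L(t,503,375,T,6,.052),L(t,595,300,T,6,.052),"side",L(s,575,308,S,6,.05),L(s,520,220,S,6,.05),L(s,635,270,S,6,.05))
for q in ([0,0,0],):
    print(p)
# reach check
yaw=-.1537
def tq(yaw,th):  # tool: z down, x along panel y ; +x end raised by th
    base=np.column_stack([[0,1,0],[1,0,0],[0,0,-1]]) # cols: tool x=panel y, tool y=panel x, tool z=-z
    return (R.from_euler('z',yaw)*R.from_euler('y',-th)*R.from_matrix(base))
for nm,pos,y,th in(("pick",[.502,.298,.031],.078,0),("hover",[.502,.298,.15],.078,0),("rail",[.5,-.08,.05],yaw,.29),("rail",[.53,-.08,.15],yaw,0)):
    for fl in(0,np.pi):
        r=tq(y,th)*R.from_euler('z',fl)
        j=manip.inverse_kinematics(pos,r.as_quat()); print(nm,fl,None if j is None else np.round(j,2))
print(R.from_quat(manip.get_tool_rot()).as_matrix().round(2).tolist())
E
```

```text
PS top [-43.8  59.8  48. ] [44.4 61.6 48. ] [-44. 112.  48.] side [-46.5 108.4  48. ] [-42.1  55.7  48. ]
TB top [ 23.1 -69.   52. ] [-26.2 -72.   52. ] [  17.6 -111.3   52. ] side [-40.7 -65.6  50. ] [ 13.6 -72.6  50. ] [ -39.8 -102.2   50. ]
[0.5219, -0.0771, -0.1537]
pick 0 [ 0.44  0.16  1.94 -0.    1.04 -1.21]
pick 3.141592653589793 [ 0.44  0.16  1.94 -0.    1.04  1.94]
hover 0 [ 0.44  0.03  1.86 -0.    1.25 -1.21]
hover 3.141592653589793 [ 0.44  0.03  1.86 -0.    1.25  1.94]
rail 0 [-0.29 -0.21  2.29  0.05  0.78 -1.74]
rail 3.141592653589793 [-0.29 -0.21  2.29  0.05  0.78  1.4 ]
rail 0 [-0.25 -0.08  1.97 -0.    1.25 -1.67]
rail 3.141592653589793 [-0.25 -0.08  1.97 -0.    1.25  1.47]
[[0.32, -0.95, 0.0], [-0.95, -0.32, -0.0], [0.0, 0.0, -1.0]]
```

```bash
cat >> h.py <<'E'
def tq(yaw,th,fl=0):
    base=np.column_stack([[0,1,0],[1,0,0],[0,0,-1]])
    return R.from_euler('z',yaw)*R.from_euler('y',-th)*R.from_matrix(base)*R.from_euler('z',fl)
E
python3 - <<'E'
from h import *
t=cam("top")
for uv in((313,178),(375,180),(330,160),(390,155)): print(uv, ray(t,uv,0.02 if uv[1]>170 else .02).round(3))
d=lambda a,r,z:[r*np.cos(a),r*np.sin(a),z]
q0=manip.get_tool_rot()
manip.movep(d(-1.325,.45,.3),q0)
j=np.array(manip.get_joint_pos()); j[0]=.44; j[5]=-1.21; manip.move_j(j)
q=tq(.078,0).as_quat()
manip.movep([.502,.298,.14],q)
print(manip.get_t(),manip.get_eef_pos(),manip.get_joint_pos())
c=cam("top");crop(c,120,150,130,110,6,"pics/t2.png");c=cam("side");crop(c,160,200,130,100,6,"pics/s2.png")
E
```

```text
(313, 178) [ 0.682 -0.117  0.02 ]
(375, 180) [ 0.678 -0.309  0.02 ]
(330, 160) [ 0.739 -0.17   0.02 ]
(390, 155) [ 0.757 -0.357  0.02 ]
4.9583 [0.50247326 0.29791112 0.14111479] [ 4.43290984e-01  3.63657639e-02  1.87015432e+00 -5.91253550e-06
  1.23393011e+00 -1.20502618e+00]
```

View pics/s2.png

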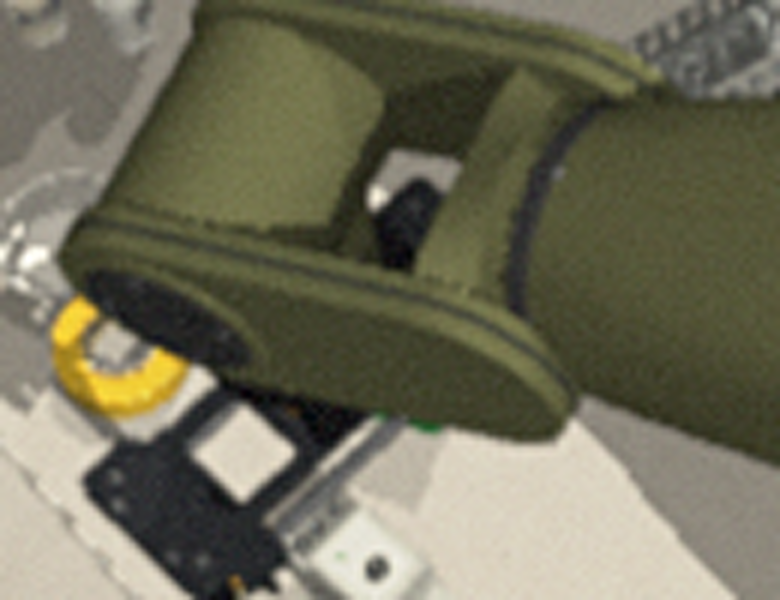

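View pics/t2.png

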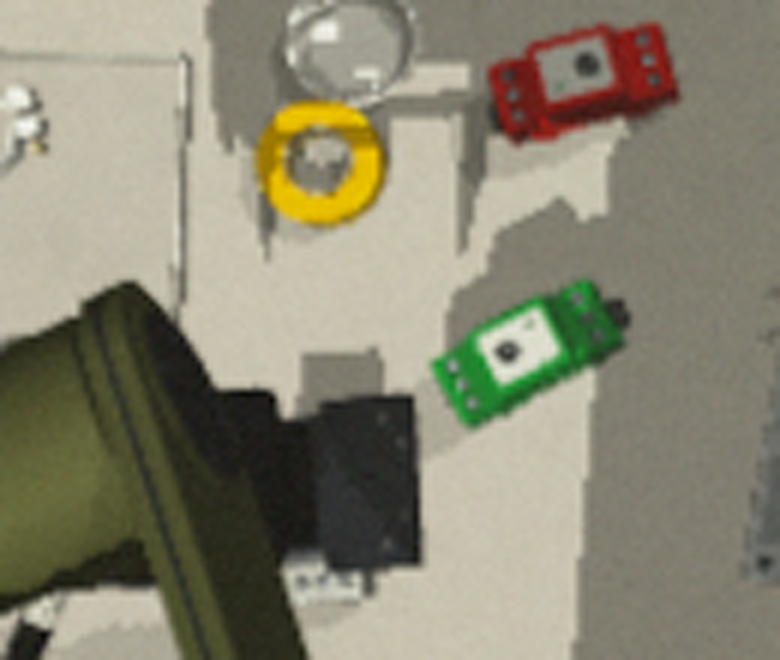

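The gripper sits over the grey module, clear of the green one (crop (435,370)) and of the tape. I'll descend and grip.

```bash
python3 - <<'E'
from h import *
q=tq(.078,0).as_quat()
print(manip.movel([.502,.298,.033],q,vel=.1,until_force=8), manip.get_eef_pos())
manip.clamp(30); print(manip.get_width()*95, manip.get_eef_pos(),manip.get_force())
manip.movel([.502,.298,.15],vel=.12)
manip.hold(.2); print(manip.get_force(),manip.get_width()*95,manip.get_t())
c=cam("top");crop(c,120,150,130,110,6,"pics/t3.png");c=cam("side");crop(c,160,200,130,100,6,"pics/s3.png")
E
```

```text
False [0.50270666 0.29834468 0.03393853]
35.889961688318806 [0.5019969  0.29804747 0.03297146] [ 0.21828364  0.37406182 -0.3082628 ]
[-0.03520679 -0.60622744 -1.25464417] 36.02900543891216 8.5583
```

View pics/s3.png

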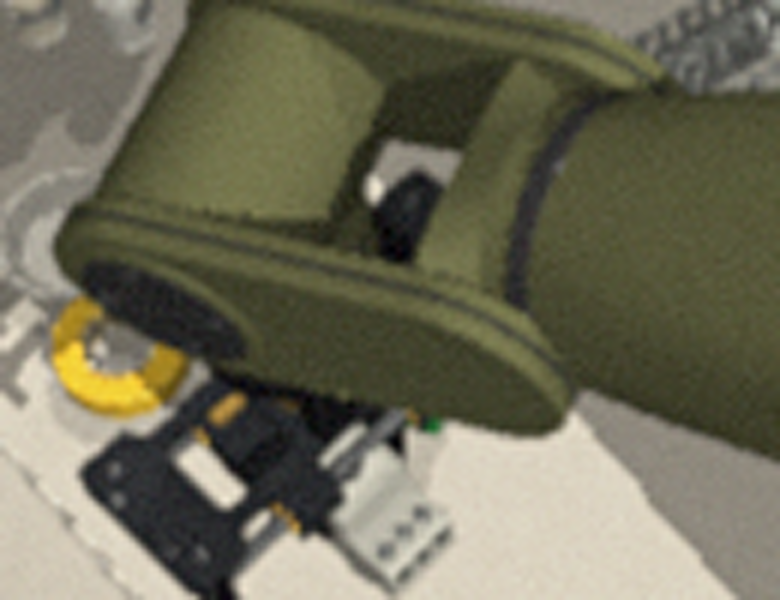

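The module is held at 36.0 mm width and about 1.3 N. Its near shoulder corners show at side crop (452,528) and (395,590), so I'll use those to check the in-hand x offset.

```bash
python3 - <<'E'
from h import *
c=cam("side"); crop(c,205,262,50,45,14,"pics/s3b.png")
P=np.array(manip.get_eef_pos()); q=R.from_quat(manip.get_tool_rot()); print(P)
M=R.from_euler('z',.078).as_matrix()
for u,v in((452,528),(395,590)):
    w=ray(c,(160+(u+.5)/6-.5,200+(v+.5)/6-.5),.15-.033+.040); print((M.T@(w-P)*1000).round(1))
E
```

```text
[0.50183561 0.29790702 0.14954195]
[-47.  -17.6   7.5]
[-49.2  16.7   7.5]
```

View pics/s3b.png

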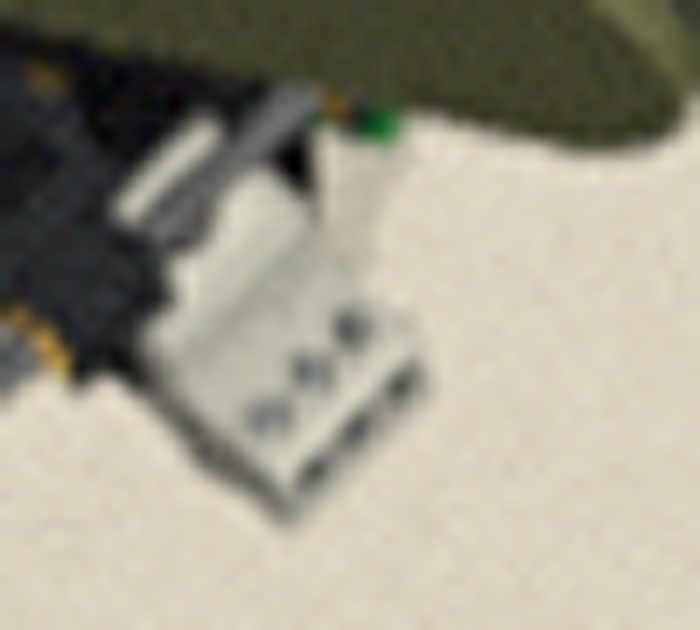

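```bash
cat >> h.py <<'E'
PAN=np.array([.5219,-.0771,-.1537])
def tcp(ox,oy,oz,deg,dx=0.,h=33.):
    """module origin (mm, panel frame) & tilt -> TCP world pos, quat ; dx module x of tcp in hand"""
    th=np.radians(deg); Rp=R.from_euler('z',PAN[2]); Rt=R.from_euler('y',-th)
    p=np.array([ox,oy,oz])+Rt.apply([dx,0,h])
    return Rp.apply(p*.001)+[PAN[0],PAN[1],0], tq(PAN[2],th).as_quat()
def hook(deg,zc=9.1,xc=None):
    th=np.radians(deg)
    if xc is None: xc=-18.3+2.3*np.sin(th)
    return -17.5-(xc*np.cos(th)-zc*np.sin(th)), 17.5-(xc*np.sin(th)+zc*np.cos(th))
def meas(h=33.):
    """module origin in panel frame from robot readings"""
    q=R.from_quat(manip.get_tool_rot()); P=np.array(manip.get_eef_pos())
    z=q.as_matrix()[:,2]; o=P+z*h*.001
    Rp=R.from_euler('z',PAN[2]).inv()
    zz=Rp.apply(z); return (Rp.apply(o-[PAN[0],PAN[1],0])*1000).round(2), np.degrees(np.arctan2(zz[0],-zz[2])).round(2)
E
python3 - <<'E'
from h import *
ox,oz=hook(17); print("hook",ox,oz)
manip.movel([.502,.298,.18])
p,q=tcp(ox-9,-5.5,oz+100,17); 
manip.movep(p,q); print(meas())
p,q=tcp(ox-7,-5.5,oz+28,17); manip.movel(p,q,vel=.1); manip.hold(.3)
print(meas(),"want",ox-7,oz+28, manip.get_force(),manip.get_t())
c=cam("top");crop(c,230,170,140,100,5,"pics/t4.png");c=cam("side");crop(c,240,140,140,110,5,"pics/s4.png")
E
```

```text
hook 2.0178877081090967 13.951422125600761
(array([ -6.72,  -4.88, 114.12]), np.float64(17.01))
(array([-4.56, -5.56, 42.62]), np.float64(17.06)) want -4.982112291890903 41.95142212560076 [-0.56715596  0.15296005 -1.46742052] 11.6417
```

View pics/t4.png

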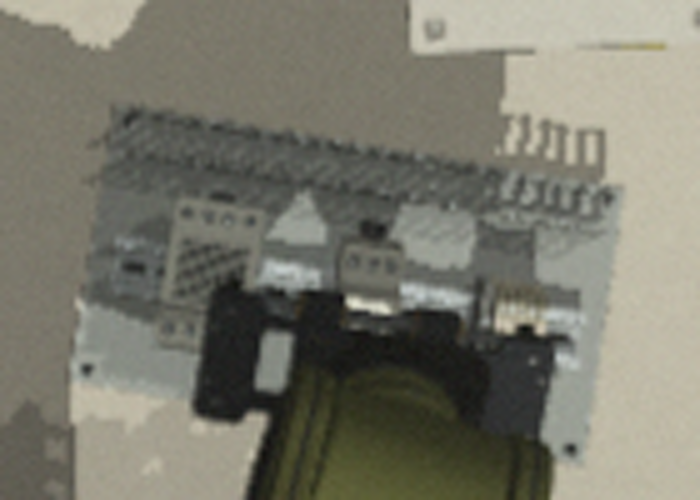

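View pics/s4.png

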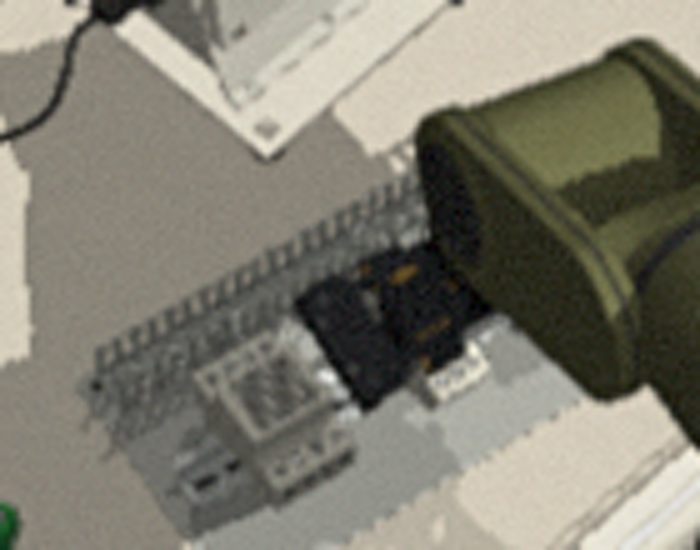

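The top view shows the module between its neighbours: tab at crop (375,228), PS at (215,260), blocks at (520,305). Commanded and read poses differ by about 0.5 mm, so I'll check whether that is noise or lag.

```bash
python3 - <<'E'
from h import *
t0=manip.get_t()
A=np.array([meas()[0] for _ in range(30)]); print(A.mean(0),A.std(0)); print(manip.get_t()-t0)
manip.hold(.3)
A=np.array([meas()[0] for _ in range(30)]); print(A.mean(0),A.std(0)); 
E
```

```text
[-4.78 -5.57 42.33] [0.0000000e+00 4.4408921e-15 0.0000000e+00]
0.0
[-5.01 -5.49 41.93] [8.88178420e-16 0.00000000e+00 7.10542736e-15]
```

It was only settling lag, and the steady state is within 0.05 mm. I'll descend and hook.

```bash
python3 - <<'E'
from h import *
ox,oz=hook(17)
p,q=tcp(ox-7,-5.5,oz+6,17); manip.movel(p,q,vel=.06,until_force=6); 
p,q=tcp(ox-7,-5.5,oz-1.0,17); r=manip.movel(p,q,vel=.02,until_force=4); manip.hold(.5)
print("desc",r,meas(),ox-7,oz-1,manip.get_force())
if not r:
    p,q=tcp(ox+3,-5.5,oz+.4,17); r=manip.movel(p,q,vel=.008,until_force=4)
    print("hook",r,meas(),"nominal",ox,oz,manip.get_force(),manip.get_t())
E
```

```text
desc True (array([-6.18, -5.36, 15.5 ]), np.float64(16.85)) -4.982112291890903 12.951422125600761 [ 1.07385112  0.30972467 -2.31459337]
```

```bash
python3 - <<'E'
from h import *
for i in range(2):
    manip.hold(.3); print(meas(),manip.get_force(),manip.get_ft_torque())
c=cam("top");crop(c,260,180,100,80,7,"pics/t5.png");c=cam("side");crop(c,260,160,100,80,7,"pics/s5.png");print(manip.get_t())
E
```

```text
(array([-6.17, -5.37, 15.5 ]), np.float64(16.85)) [ 0.25832856  0.5965463  -2.11624671] [0.09611682 0.08055171 0.07195093]
(array([-6.15, -5.35, 15.51]), np.float64(16.85)) [ 0.13342705 -0.56071208 -2.0591605 ] [0.13568853 0.09317569 0.03369134]
14.0333
```

View pics/t5.png

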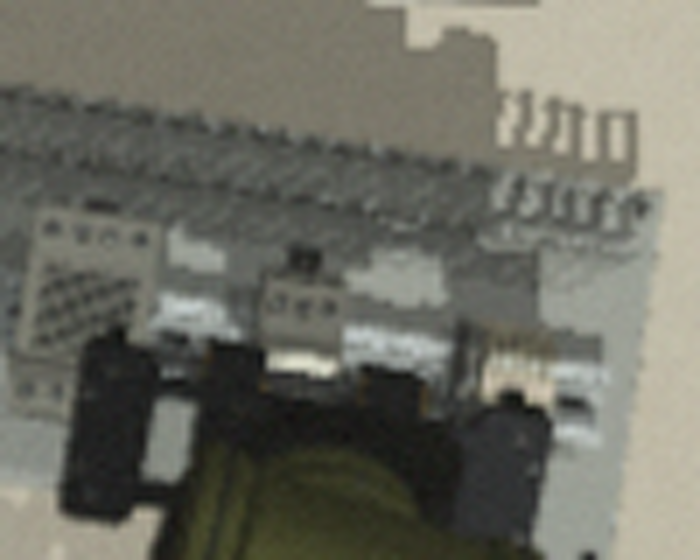

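View pics/s5.png

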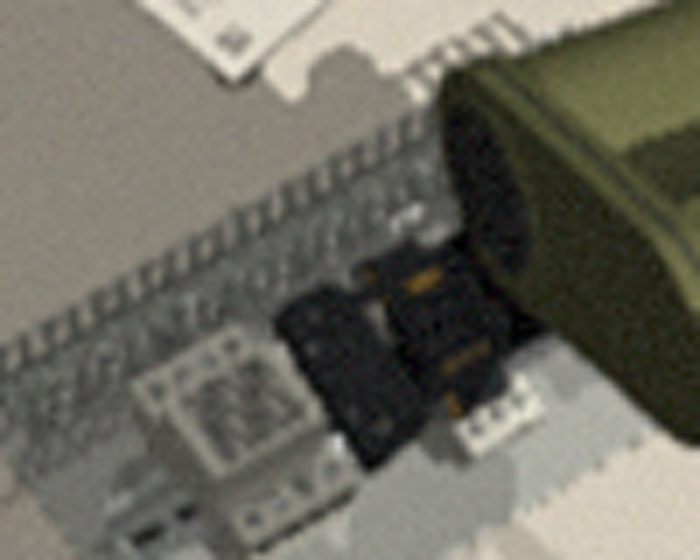

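No sign of contact (fz did not rise), so this looks like a spurious stop. I'll go on slowly.

```bash
python3 - <<'E'
from h import *
ox,oz=hook(17)
for dz in (1.5,.2,-1.0):
    p,q=tcp(ox-7.5,-5.5,oz+dz,17); r=manip.movel(p,q,vel=.012,until_force=5); 
    print(dz,r,meas(),manip.get_force())
    manip.hold(.25); print(meas(),manip.get_force().round(2), "want",ox-7.5,oz+dz)
    if r: break
print(manip.get_t())
E
```

```text
1.5 False (array([-5.51, -5.5 , 15.41]), np.float64(17.0)) [-0.26489349  0.64495367 -1.61142162]
(array([-5.48, -5.49, 15.46]), np.float64(17.0)) [ 1.22  0.03 -1.3 ] want -5.482112291890903 15.451422125600761
0.2 False (array([-5.62, -5.5 , 13.96]), np.float64(16.98)) [-0.01128366 -0.7177626  -1.59133068]
(array([-5.45, -5.51, 14.17]), np.float64(17.0)) [-0.18 -0.22 -1.9 ] want -5.482112291890903 14.15142212560076
-1.0 False (array([-5.6 , -5.48, 12.79]), np.float64(16.99)) [ 0.5700944  -1.04545288 -1.39853894]
(array([-5.44, -5.5 , 13.  ]), np.float64(17.0)) [-0.4  -0.44 -0.89] want -5.482112291890903 12.951422125600761
15.5417
```

```bash
python3 - <<'E'
from h import *
ox,oz=hook(17)
p,q=tcp(ox+3,-5.5,oz+.3,17); r=manip.movel(p,q,vel=.008,until_force=5)
print("hook",r,meas(),"nominal",ox,oz,manip.get_force(),manip.get_t())
manip.hold(.3); print(meas(),manip.get_force(),manip.get_ft_torque())
E
```

```text
hook True (array([ 0.18, -5.36, 12.46]), np.float64(16.72)) nominal 2.0178877081090967 13.951422125600761 [-0.48977011 -0.24003231  2.18635146] 16.4667
(array([ 0.07, -5.36, 12.41]), np.float64(16.73)) [ 1.12043587 -0.47756293  4.85341057] [-0.06488509 -0.55593435 -0.04233215]
```

```bash
python3 - <<'E'
from h import *
ox,oz=hook(17)
p,q=tcp(.1,-5.5,oz-.25,17); manip.movel(p,q,vel=.01); manip.hold(.4)
F=[]
for i in range(6): F.append(manip.get_force()); manip.hold(.02)
print(meas(),oz-.25,np.mean(F,0),np.std(F,0),manip.get_t())
E
```

```text
(array([ 0.06, -5.51, 13.66]), np.float64(16.99)) 13.701422125600761 [-0.20852884 -0.24426318 -1.97373196] [0.35988866 0.48297922 0.52513328] 17.7167
```

```bash
python3 - <<'E'
from h import *
ox,oz=hook(17)
def F(n=5):
    f=[]
    for i in range(n): f.append(manip.get_force()); manip.hold(.02)
    return R.from_euler('z',PAN[2]).inv().apply(np.mean(f,0)).round(2)
x=.1
while x<5:
    x+=.8; z=oz+.13*min(x-ox,0)
    p,q=tcp(x,-5.5,z,17); manip.movel(p,q,vel=.01); manip.hold(.2)
    f=F(); print(round(x,2),round(z,2),meas(),f)
    if f[0]<-3 or abs(f[2]+1.6)>4: break
print(manip.get_t())
E
```

```text
0.9 13.81 (array([ 0.45, -5.46, 13.48]), np.float64(16.94)) [-2.29 -0.37 -1.36]
1.7 13.91 (array([ 0.71, -5.44, 13.26]), np.float64(16.86)) [-4.83 -0.46 -0.74]
18.7833
```

Contact in x came 1.3 mm before nominal. To check that the claw is really hooked, I'll lift gently and look for a downward pull.

```bash
python3 - <<'E'
from h import *
ox,oz=hook(17)
def F(n=5):
    f=[]
    for i in range(n): f.append(manip.get_force()); manip.hold(.02)
    return R.from_euler('z',PAN[2]).inv().apply(np.mean(f,0)).round(2)
for dz in (.6,1.2,1.8):
    p,q=tcp(.9,-5.5,oz-.15+dz,17); manip.movel(p,q,vel=.015); manip.hold(.2)
    f=F(); print(dz,meas(),f)
    if f[2]<-6: break
p,q=tcp(.9,-5.5,oz-.1,17); manip.movel(p,q,vel=.015); manip.hold(.2); print(meas(),F(),manip.get_t())
E
```

```text
0.6 (array([ 0.42, -5.44, 13.89]), np.float64(16.94)) [-2.42 -0.76 -5.18]
1.2 (array([ 0.19, -5.42, 14.05]), np.float64(16.92)) [  1.57  -0.7  -15.35]
(array([ 0.61, -5.47, 13.94]), np.float64(16.95)) [-5.56  0.52 -6.24] 20.3833
```

Hooked: the lift met about -15 N. Now I'll swing the far end down about the near edge until the foot rests on the far edge.

```bash
python3 - <<'E'
from h import *
def F(n=4):
    f=[]
    for i in range(n): f.append(manip.get_force()); manip.hold(.02)
    return R.from_euler('z',PAN[2]).inv().apply(np.mean(f,0)).round(2)
for d in (15.5,14,12.8,11.8,11.0):
    a,b=hook(d,9.2,-18.3+2.3*np.sin(np.radians(d))+.1); p,q=tcp(a-1.45,-5.5,b,d); manip.movel(p,q,vel=.015); manip.hold(.15)
    f=F(); print(d,meas(),round(a-1.45,2),round(b,2),f)
    if f[2]>5: break
print(manip.get_t())
c=cam("top");crop(c,260,180,100,80,7,"pics/t6.png");c=cam("side");crop(c,260,160,100,80,7,"pics/s6.png")
E
```

```text
15.5 (array([ 0.58, -5.49, 13.61]), np.float64(15.53)) 0.45 13.33 [-4.58  0.01 -4.86]
14 (array([ 0.67, -5.48, 13.26]), np.float64(14.05)) 0.4 12.84 [-5.41 -0.   -4.37]
12.8 (array([ 0.63, -5.49, 12.91]), np.float64(12.84)) 0.34 12.45 [-5.97  0.01 -3.39]
11.8 (array([ 0.58, -5.51, 12.59]), np.float64(11.83)) 0.29 12.12 [-5.97  0.37 -2.69]
11.0 (array([ 0.52, -5.52, 12.31]), np.float64(11.03)) 0.24 11.86 [-6.02  0.47 -2.86]
22.7167
```

View pics/t6.png

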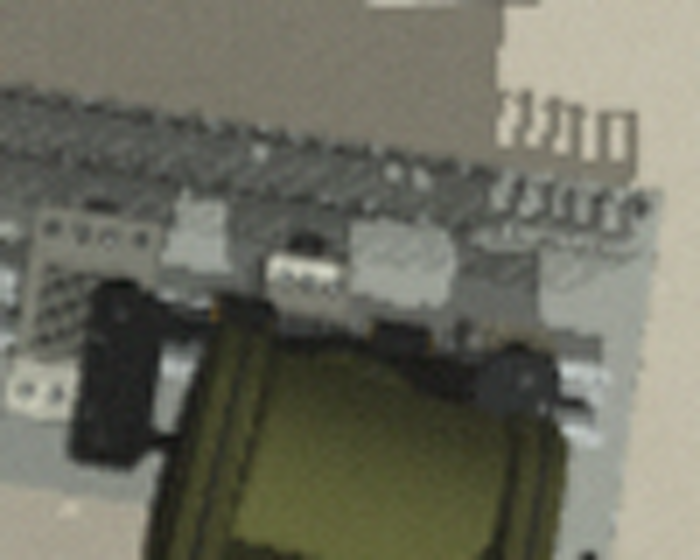

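```bash
python3 - <<'E'
from h import *
def F(n=4):
    f=[]
    for i in range(n): f.append(manip.get_force()); manip.hold(.02)
    return R.from_euler('z',PAN[2]).inv().apply(np.mean(f,0)).round(2), manip.get_ft_torque().round(2)
for d in (11,10.5,10.0,9.5):
    a,b=hook(d,9.3,-18.3+2.3*np.sin(np.radians(d))+.1); p,q=tcp(a-1.8,-5.5,b,d); manip.movel(p,q,vel=.015); manip.hold(.25)
    f,t=F(); print(d,meas(),round(a-1.8,2),round(b,2),f,t)
    if f[2]>3: break
print(manip.get_t())
E
```

```text
11 (array([ 0.49, -5.51, 12.34]), np.float64(11.07)) -0.09 11.76 [-5.85  0.35 -3.29] [ 0.34  1.21 -0.02]
10.5 (array([ 0.47, -5.53, 12.17]), np.float64(10.57)) -0.12 11.6 [-5.21  0.32 -2.38] [ 0.38  1.21 -0.03]
10.0 (array([ 0.43, -5.52, 12.  ]), np.float64(10.06)) -0.15 11.43 [-5.38  0.31 -2.33] [ 0.42  1.18 -0.01]
9.5 (array([ 0.41, -5.53, 11.84]), np.float64(9.56)) -0.19 11.27 [-5.44  0.79 -2.17] [ 0.39  1.16 -0.02]
25.0833
```

```bash
python3 - <<'E'
from h import *
def F(n=4):
    f=[]
    for i in range(n): f.append(manip.get_force()); manip.hold(.02)
    return R.from_euler('z',PAN[2]).inv().apply(np.mean(f,0)).round(2), manip.get_ft_torque().round(2)
for i in range(2):
    manip.hold(.3); print(meas(),F())
c=cam("side");crop(c,260,160,100,80,7,"pics/s7.png"); c=cam("top");crop(c,260,180,100,80,7,"pics/t7.png")
E
```

```text
(array([ 0.41, -5.53, 11.86]), np.float64(9.56)) (array([-5.31,  0.39, -1.77]), array([ 0.33,  1.22, -0.07]))
(array([ 0.43, -5.52, 11.85]), np.float64(9.56)) (array([-5.47,  0.47, -1.94]), array([0.38, 1.2 , 0.01]))
```

View pics/s7.png

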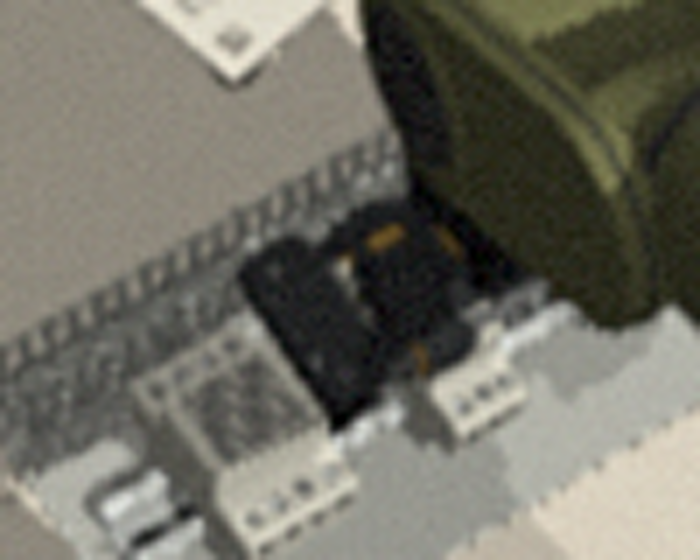

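View pics/t7.png

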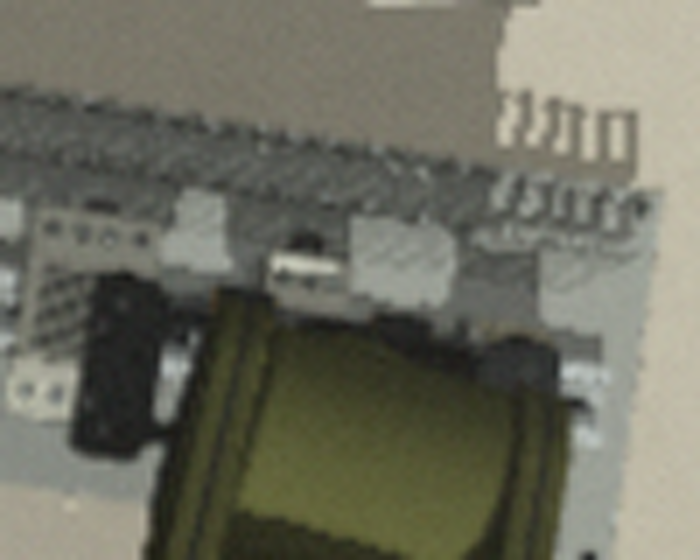

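Module is hooked with the foot near the far edge. I'll release it and back off.

```bash
python3 - <<'E'
from h import *
manip.gripper_open(); manip.hold(.1); print(manip.get_width(),manip.get_force(),meas())
P=np.array(manip.get_eef_pos()); z=R.from_quat(manip.get_tool_rot()).as_matrix()[:,2]
manip.movel(P-z*.07,vel=.15)
p,q=tcp(-60,-5.5,110,0); manip.movep(p,q)
print(manip.get_t())
c=cam("side");crop(c,260,160,100,80,7,"pics/s8.png"); c=cam("top");crop(c,260,180,100,80,7,"pics/t8.png")
E
```

```text
1.0001449623605816 [-0.20803223 -0.24931127 -0.5699221 ] (array([-0.19, -5.49, 11.27]), np.float64(9.5))
28.0583
```

View pics/s8.png

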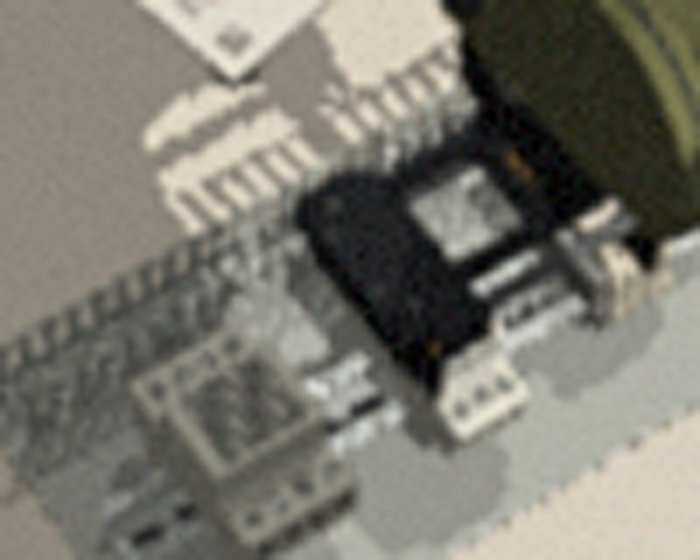

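View pics/t8.png

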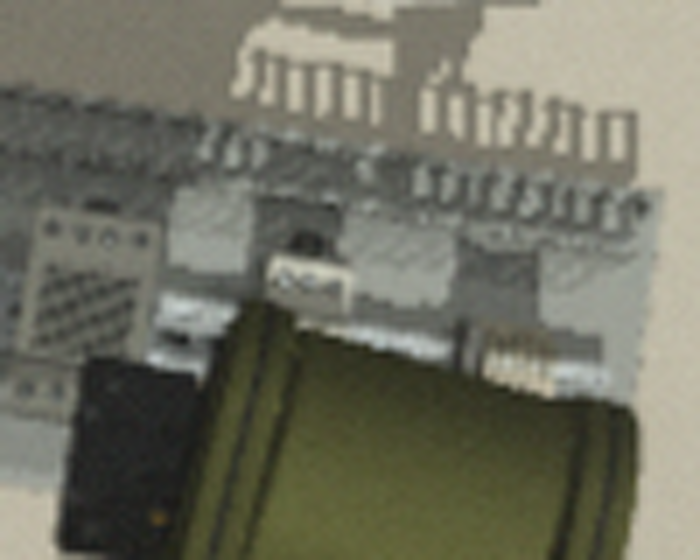

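The module stays hooked by itself, tab (305,240) far side. Now I'll close the fingers and push on the far shoulder in small steps, watching the force.

```bash
python3 - <<'E'
from h import *
def F(n=3):
    f=[]
    for i in range(n): f.append(manip.get_force()); manip.hold(.02)
    return np.mean(f,0).round(1)
manip.clamp(10)
p,q=tcp(33,-5.5,100,0,h=0); manip.movep(p,q)
p,q=tcp(33,-5.5,66,0,h=0); manip.movel(p,q,vel=.08); manip.hold(.3)
f0=F(); print(manip.get_width(),meas(0),f0,manip.get_t())
z=64;pk=0
while z>46.9:
    p,q=tcp(33+(64-z)*.2,-5.5,z,0,h=0); manip.movel(p,q,vel=.012); manip.hold(.05)
    f=F(2)-f0; m=meas(0)[0]; print(z,m,f)
    pk=max(pk,f[2])
    if f[2]>30: print("stop"); break
    if pk>7 and f[2]<pk-5 and m[2]<51: print("drop"); break
    z-=1
print(manip.get_t())
E
```

```text
0.005337089063023988 (array([33.31, -5.51, 66.42]), np.float64(0.04)) [ 0.5 -0.7  0.1] 31.0833
64 [32.95 -5.51 63.91] [-0.2  0.9 -0.7]
63 [33.19 -5.5  62.97] [-0.6  1.2 -0.9]
62 [33.38 -5.51 61.97] [-0.3  0.8  0.1]
61 [33.56 -5.49 60.95] [-0.3  1.1  0.1]
60 [33.8  -5.5  59.97] [-0.3  0.4 -0.5]
59 [33.99 -5.51 58.99] [-0.1  0.7 -0.6]
58 [34.49 -5.51 58.27] [-0.5  1.   1.2]
57 [34.98 -5.55 57.58] [-0.4  1.1  3.9]
56 [35.52 -5.58 56.83] [0.8 1.1 4.6]
55 [36.06 -5.58 56.05] [0.8 0.5 5.1]
54 [36.59 -5.59 55.31] [1.6 0.5 6.1]
53 [34.09 -5.43 51.88] [-0.8  0.4  0.2]
52 [35.17 -5.5  51.75] [-0.2  0.2  0. ]
51 [35.6  -5.5  50.99] [0.1 0.2 1. ]
50 [35.79 -5.51 49.99] [-0.7  0.6  0.2]
49 [35.98 -5.51 48.96] [0.  0.6 0.4]
48 [36.4  -5.51 48.24] [-0.9  1.1  1.4]
47 [37.24 -5.54 47.82] [0.9 1.3 5.3]
37.15
```

The force peaked (above 6 N at the sample points) and dropped suddenly at z≈55→52. The next contact was at 48.0, which is exactly the shoulder height when seated. I'll back off and look.

```bash
python3 - <<'E'
from h import *
p,q=tcp(36,-5.5,110,0,h=0); manip.movel(p,q,vel=.2)
j=np.array(manip.get_joint_pos())
p,q=tcp(-150,-5.5,220,0,h=0); manip.movep(p,q)
j=np.array(manip.get_joint_pos()); j[0]=-.95; manip.move_j(j)
manip.hold(.3); print(manip.get_t(),manip.get_force(),manip.get_eef_pos())
c=cam("side");cv2.imwrite("pics/s9f.png",c["img"]);crop(c,255,160,110,80,7,"pics/s9.png"); c=cam("top");cv2.imwrite("pics/t9f.png",c["img"]);crop(c,240,180,110,80,7,"pics/t9.png")
E
```

```text
39.7333 [-0.22857858  0.12640177 -0.37932474] [ 0.26153368 -0.27214272  0.21862822]
```

View pics/s9.png

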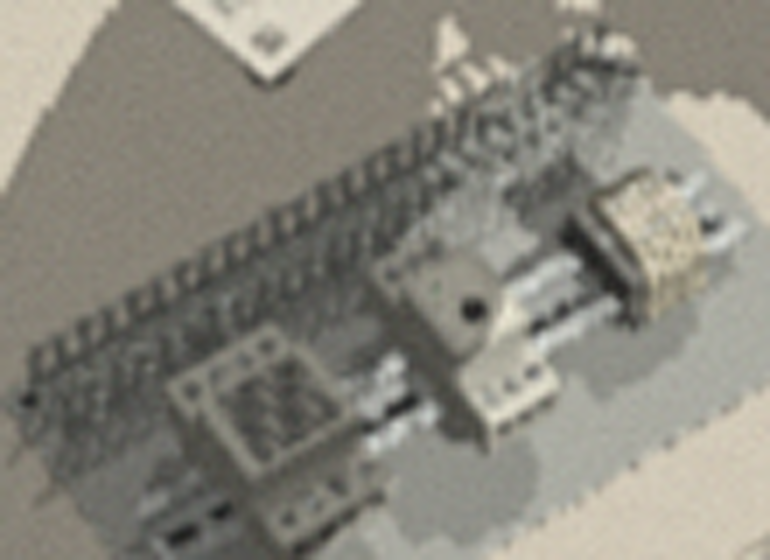

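View pics/t9.png

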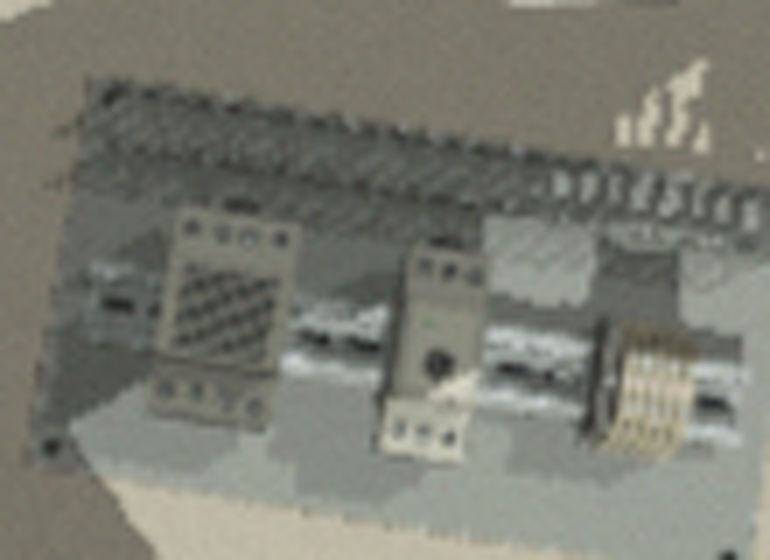

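View pics/t9f.png

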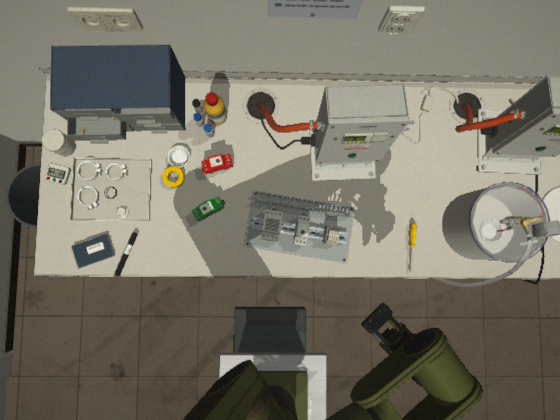

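It looks flat and parallel to the PS, centred in the gap, tab far. Bystanders are unmoved (tape (173,177), marker (127,252), screwdriver (411,245)). I'll check the tilt by numbers, against the PS as reference.

```bash
python3 - <<'E'
from h import *
c=cam("top");crop(c,255,200,60,50,13,"pics/t10.png"); c=cam("side");crop(c,275,185,70,55,11,"pics/s10.png")
E
```

```text
(no output)
```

View pics/t10.png

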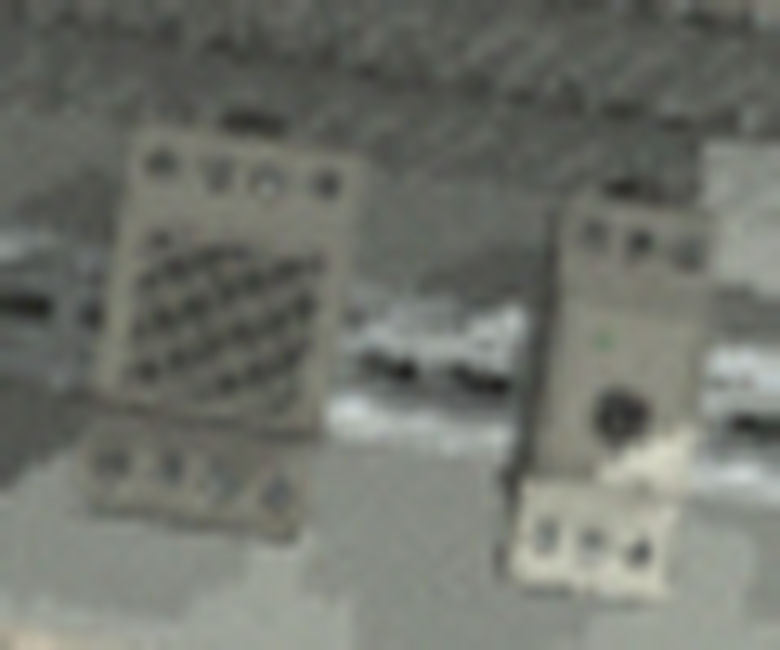

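View pics/s10.png

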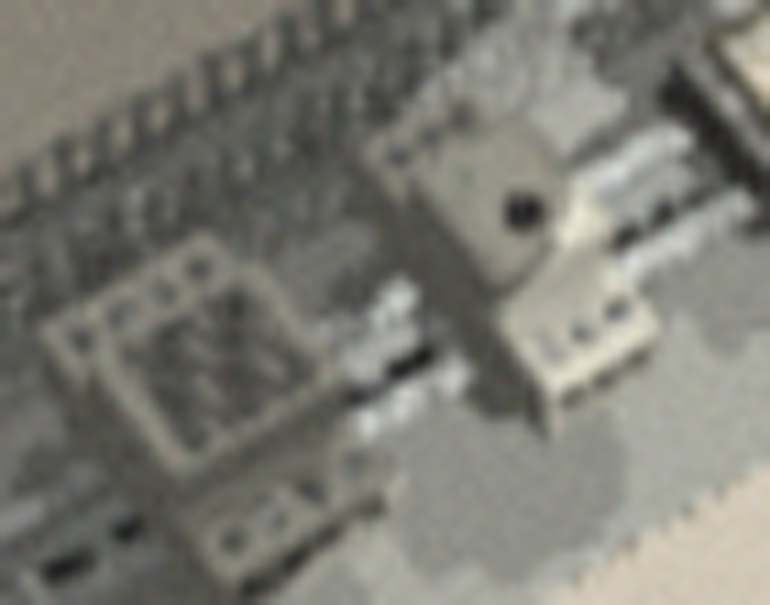

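```bash
python3 - <<'E'
from h import *
from scipy.optimize import least_squares
t=cam("top");s=cam("side")
g=lambda c,o,k:(lambda u,v:np.array([o[0]+(u+.5)/k-.5,o[1]+(v+.5)/k-.5]))
to=g(t,(255,200),13);so=g(s,(275,185),11)
def fit(obs,x0):
    def M(p): return R.from_euler('z',p[3])*R.from_euler('y',-p[4])
    f=lambda p:np.concatenate([proj(c,M(p).apply(np.array(P)*.001)+p[:3])[0]-uv for c,uv,P in obs])
    r=least_squares(f,x0,loss='soft_l1'); 
    Rp=R.from_euler('z',PAN[2]).inv(); o=Rp.apply(r.x[:3]-[PAN[0],PAN[1],0])*1000
    print("origin panel",o.round(1),"yaw rel",(r.x[3]-PAN[2]).round(3),"tilt",r.x[4].round(3),"rms",np.sqrt((f(r.x)**2).mean()).round(2))
mod=[(t,to(560,195),(45,18,40)),(t,to(714,212),(45,-18,40)),(t,to(662,597),(-45,-18,40)),(t,to(512,580),(-45,18,40)),(t,to(548,298),(21,18,60)),(t,to(525,478),(-21,18,60)),(t,to(708,318),(21,-18,60)),
 (s,so(362,160),(45,18,40)),(s,so(545,390),(-45,18,40)),(s,so(660,325),(-45,-18,40)),(s,so(497,305),(-21,18,60)),(s,so(412,190),(21,18,60))]
ps=[(t,to(140,122),(45,27,40)),(t,to(365,155),(45,-27,40)),(t,to(300,540),(-45,-27,40)),(t,to(83,500),(-45,27,40)),(t,to(97,390),(-21,27,60)),(t,to(322,432),(-21,-27,60)),
 (s,so(42,330),(45,27,40)),(s,so(210,237),(45,-27,40)),(s,so(385,478),(-45,-27,40)),(s,so(232,585),(-45,27,40)),(s,so(185,475),(-21,27,60)),(s,so(95,370),(21,27,60)),(s,so(345,375),(-21,-27,60))]
fit(mod,[.52,-.08,.008,-.15,0]); fit(ps,[.53,0,.008,-.15,0])
E
```

```text
origin panel [-1.9 -3.5  9.5] yaw rel 0.034 tilt 0.009 rms 0.62
origin panel [-3.5 85.3  9.7] yaw rel -0.0 tilt -0.058 rms 0.69
```

The checks agree: same height as the PS within noise, tilt 0.009, turn about 0.03 (near click noise), and the shoulder touched at 48 mm. Handing in.

```bash
python3 - <<'E'
from bench import manip
manip.finish_job(); print(manip.get_t())
E
```

```text
the job is handed in; nothing more can be done
the job is handed in; nothing more can be done
```

The grey relay module is clipped onto the rail, about centred between the power supply and the terminal blocks, with its release tab on the far side like the power supply's. The job was handed in at about 40 s.

**How it went on**
- I gripped the module by its nose and slid the claw under the near edge with the far end raised 17°. A gentle lift met 15 N, which showed it was hooked.
- I then swung the far end down to about 9.5°, let go, and pushed the far shoulder down with closed fingers.
- The force rose to about 6 N at the sampled points, then dropped to zero. The next contact was at 48 mm, exactly where the shoulder sits when seated, and I stopped there at about 5 N.

**Last checks**
- **Pose:** the camera fit gave a tilt of about 0.01 rad, a turn of about 0.03 rad, and the same height as the power supply.
- **Gap and bystanders:** there are roughly 45 mm of air on each side. The screwdriver, tape and marker look unmoved, and the arm is clear.

**What disagreed or was not confirmed**
- **Absolute position:** the camera fit put the module 1.5 mm high and 1.9 mm near. It put the fixed power supply 1.7 mm high and 3.5 mm near, so I took this as camera and corner-picking error.
- **Tilt:** the same fit gave the power supply a tilt of −0.06 rad, so the contact height is the better evidence that the module is flat.
- **Snap force:** the measured peak was below the 8–16 N stated, probably because I sampled every 1 mm and pressed near the outer end of the shoulder.
- **Spring foot:** I could not see it directly. That it snapped home rests on the force drop and the shoulder height.

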